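# Count along the tongue rail and push the puck into the third gap

## Robot

A 6-joint arm with a two-finger parallel gripper is mounted at the origin on the work surface. World frame = base frame: x ahead of the robot, y to its left, z up, the work surface at z = 0. Lengths are in m, angles in rad, forces in N, time in s.
With the tool pointing down it reaches from about 0.375 to 0.9 m from the base axis. Payload 3.1 kg.
Tool frame: the origin (TCP) lies at the very end of the fingers, on their centre line; the grasp point (between the pads) lies 19 mm behind it (robot.grip_depth is the distance from the TCP to the grasp point, in m); z points along the fingers, y is the direction in which the jaws open and shut (so a half turn about z gives the same grasp; the last joint's range is limited). The gripper opens to 87 mm and grips with 3 to 60 N. Pads are 19 mm wide; open, the fingers measure 117 mm over their backs; the gripper's body (75 mm by 190 mm) begins 51 mm behind the grasp point.
Start: joints at [0.975, 0.527, 1.433, -0, 1.181, -0.178], TCP at [0.254, 0.571, 0.189] pointing down, gripper open.
Joint ranges: [-3.08, 3.08], [-0.75, 2.2], [0.22, 2.44], [-1.43, 4.57], [0, 2.65], [-2.85, 2.85]. Speed limits (rad/s): [2.79, 2.79, 3.14, 3.14, 3.14, 3.14].

## Interface

Orientations are given as a unit quaternion [x, y, z, w].
In Python, from rig import robot gives the robot as it stands.
- The arm moves only by the tool drive_tool, never from a script. Its argument "series" is a list of rows, each a list of 7 numbers: the shift along the tool's x, y, z in m, then the turn, a rotation vector about the tool's x, y, z in degrees, then the opening, from 0 (shut) to 1 (fully open). A call has 1 to 5 rows; each row shifts and turns the commanded pose from where the row before left it, along the tool's axes as they then stand; what a row does not reach is not made up. A row lasts 1/8 s, in which the tool goes at most 62.5 mm and 10.7 degrees, less where a joint would pass 70% of its speed; a pose out of reach is approached as far as the arm can. A call is refused whole if a number of a shift passes 0.0625 or a number of a turn 10.7, either way. A call with a gripper value outside its range is refused whole. The fingers move at their own pace and stop on an object; "squeeze" is the grip in N (left out, the last holds). Time passes only in rows, so rows that do not move let the fingers close. It gives the time, the measured TCP pose, the force and the opening at its end, in the units of the state.
- robot.get_obs(): the state, without advancing time (a new reading comes with each control period).
- robot.camera(name): name is "scene" or "top" or "wrist"; returns (picture, depth): 384x512x3 uint8, blue, green, red; 384x512 float32, m along the optical axis (not along the pixel's ray), 0 where there is no reading.
- robot.camera_model(name): a dict with "fx", "fy", "cx", "cy" (pixels), "R" (3x3) and "t" (3): a world point X has camera coordinates R X + t. Camera axes: x right, y down, z forward; pixel columns grow to the right and rows downward; lengths in m; the calibration is good to about 2 mm. A picture is of the moment at which its call begins: read the wrist's pose just before it. camera_model takes no time and is no camera call; for the wrist camera it gives the pose at the moment of the call.
- robot.hand_in(): hands the job in, once; it reports no verdict.
The state is a dict: "time": time; "q": joint angles; "joint_velocities": joint speeds; "joint_torque": joint torques, N m; "position": TCP position; "tool_rot": TCP orientation; "ft_force": force on the tool from outside, world axes, zero at the start; "moment": the same for the moment, N m; "grip_width": finger opening in m.
Only numpy, scipy, OpenCV 4.12 (cv2) and the standard library are available. Lean on these libraries where they do the work, as an engineer would, in place of code of your own. Each camera call takes 0.05 s, during which the arm holds its last target. There are 200 camera calls.

## Task

Starting at the rack's tall-post end, run a fingertip along the springy tongues on its back rail, flicking the tongues of the first, second and third gaps in turn, and stop there without flicking any further tongue. Then push the round textured puck along the table into that third gap until no part of it sticks out in front of the dividers, and let go of everything. Only push the puck, never lift it, and leave the cube, shaker and chime bar where they are.

Things in the scene. Friction and masses are not known exactly. Their poses are not given: they have to be found in the camera images.
- rack: fixed white birch divider rack. Origin: middle of its front line at table height; x to its back, y to its left. 7 dividers (6 mm thick, 28 high, x 0 to 70 mm) at y = -162 to 162 mm, every 54. Between them 6 gaps 48 mm wide, middles y = 135, 81, 27, -27, -81, -135, open in front and on top, floored by the table. A back rail (x 70 to 82 mm, 30 high) carries the tongues.
- puck: loose round textured silicone puck lying flat, 40 mm across, 24 mm high (nubs on top 2 mm more), about 60 g; origin at the centre of its underside. It starts in front of the rack.
- tall_post: fixed turned oak post with a wide head, 90 mm high, 32 mm across, on the table 26 mm outside one end of the rack (rack x = 40 mm, y = +188 or -188 mm); it marks the end where counting starts. Origin at the centre of its underside.
- short_post: fixed oak stub, 26 mm high, 32 mm across, at the rack's other end in the same way. Origin at the centre of its underside.
- cube: clear acrylic cube, 50 mm, loose bystander at one side of the work; origin at the centre of its underside.
- shaker: oak shaker standing upright, 90 mm high, 48 mm across, loose bystander at the other side; origin at the centre of its underside.
- chime_bar: flat steel chime bar, 170 x 24 x 10 mm, long along its x, loose bystander to the left of the rack; origin at the centre of its underside.
- tongue_a (a joint): lean (rad, 0 upright, -1.4 to 1.4, positive leans to rack -y) of the springy oak tongue at the gap with middle y = 135 mm: hinged on the back rail at z 30 mm, top z 62 mm, rack x 68 to 84 mm, 4 mm thick, 8 mm round bead on top. A finger 8 mm below its top moving along the rack's y bends it aside with about 1 N till it slips by and springs upright.
- tongue_b (a joint): lean (rad, 0 upright, -1.4 to 1.4, positive leans to rack -y) of the springy oak tongue at the gap with middle y = 81 mm: hinged on the back rail at z 30 mm, top z 62 mm, rack x 68 to 84 mm, 4 mm thick, 8 mm round bead on top. A finger 8 mm below its top moving along the rack's y bends it aside with about 1 N till it slips by and springs upright.
- tongue_c (a joint): lean (rad, 0 upright, -1.4 to 1.4, positive leans to rack -y) of the springy oak tongue at the gap with middle y = 27 mm: hinged on the back rail at z 30 mm, top z 62 mm, rack x 68 to 84 mm, 4 mm thick, 8 mm round bead on top. A finger 8 mm below its top moving along the rack's y bends it aside with about 1 N till it slips by and springs upright.
- tongue_d (a joint): lean (rad, 0 upright, -1.4 to 1.4, positive leans to rack -y) of the springy oak tongue at the gap with middle y = -27 mm: hinged on the back rail at z 30 mm, top z 62 mm, rack x 68 to 84 mm, 4 mm thick, 8 mm round bead on top. A finger 8 mm below its top moving along the rack's y bends it aside with about 1 N till it slips by and springs upright.
- tongue_e (a joint): lean (rad, 0 upright, -1.4 to 1.4, positive leans to rack -y) of the springy oak tongue at the gap with middle y = -81 mm: hinged on the back rail at z 30 mm, top z 62 mm, rack x 68 to 84 mm, 4 mm thick, 8 mm round bead on top. A finger 8 mm below its top moving along the rack's y bends it aside with about 1 N till it slips by and springs upright.
- tongue_f (a joint): lean (rad, 0 upright, -1.4 to 1.4, positive leans to rack -y) of the springy oak tongue at the gap with middle y = -135 mm: hinged on the back rail at z 30 mm, top z 62 mm, rack x 68 to 84 mm, 4 mm thick, 8 mm round bead on top. A finger 8 mm below its top moving along the rack's y bends it aside with about 1 N till it slips by and springs upright.
Not all that is in view belongs to the job. Several things look just like the puck: the one meant starts farthest to the robot's left.

How it is judged:
By the outcome, as a careful person would: the job done as asked, in the order asked, and still so for the second after the job is handed in, with the robot touching nothing.
It also fails if it takes over 67 s, if anything falls off the work surface, if the arm or the gripper's body presses on something with over 40 N, if the wrist force passes 120 N, or if a joint passes its speed limit or range.

## Working session

There is one attempt and no reset: what is moved stays moved. The work goes in short steps, Python scripts to look and compute and a tool call to move; the robot and the scene stay as the last step left them, time stands still between calls to the robot, and variables do not carry over. Pictures are saved under pics/ and viewed, about 8 in all and at most 12, crops included, and the job is handed in when it is done.

Besides the shell and the picture viewer there is one more tool, called after "Emit:" as name(argument=value, ...) on one line, values as JSON. drive_tool: Moves the arm, as the interface text tells. Its arguments: {"type":"object","properties":{"series":{"type":"array"},"squeeze":{"type":"number"}},"required":["series"]}

```bash
mkdir -p pics
python3 - <<'E'
from rig import robot
import cv2,numpy as np
o=robot.get_obs();print(o)
for n in("scene","top"):
    p,d=robot.camera(n);m=robot.camera_model(n)
    cv2.imwrite(f"pics/{n}0.png",cv2.resize(p,(800,600)));np.savez(f"{n}0.npz",p=p,d=d,**m)
    print(n,{k:np.round(v,4).tolist() for k,v in m.items()})
E
```

```text
{'time': 0.0, 'q': array([ 9.74497266e-01,  5.28484566e-01,  1.43390015e+00, -1.79936681e-05,
        1.18136953e+00, -1.78547286e-01]), 'joint_velocities': array([-0.00285917, -0.00084875, -0.00124602, -0.00024526,  0.00072149,
        0.0006788 ]), 'joint_torque': array([ 9.42626539e-04, -4.40043998e+01, -1.76588345e+01,  6.33749831e-02,
        5.83234895e-02, -1.50330470e-04]), 'position': array([0.25311619, 0.57057824, 0.18766108]), 'tool_rot': array([ 2.07356880e-01,  9.78264768e-01, -1.00383790e-03, -4.00626443e-04]), 'ft_force': array([-0.24763482,  0.50695509, -0.35294899]), 'moment': array([ 0.0141805 , -0.02371093, -0.00313851]), 'grip_width': 0.0866563920227442}
scene {'fx': 352.503, 'fy': 352.503, 'cx': 257.951, 'cy': 193.2496, 'R': [[0.5151, 0.8571, 0.0009], [0.7441, -0.4466, -0.4969], [-0.4255, 0.2566, -0.8678]], 't': [-0.276, -0.3587, 1.0914]}
top {'fx': 352.7543, 'fy': 352.7543, 'cx': 256.5978, 'cy': 189.3338, 'R': [[-0.012, -0.9994, -0.0334], [-0.9976, 0.0143, -0.0683], [0.0687, 0.0325, -0.9971]], 't': [0.0371, 0.5442, 0.9507]}
```

View pics/top0.png

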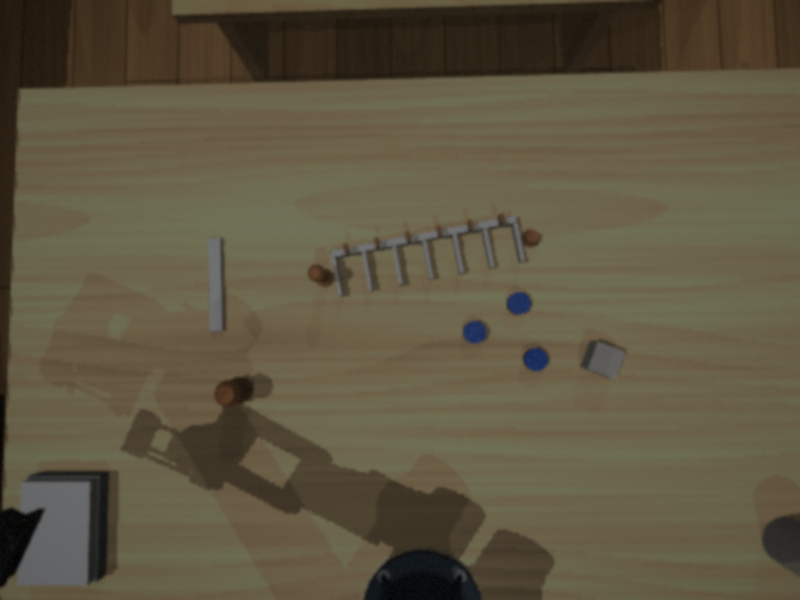

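View pics/scene0.png

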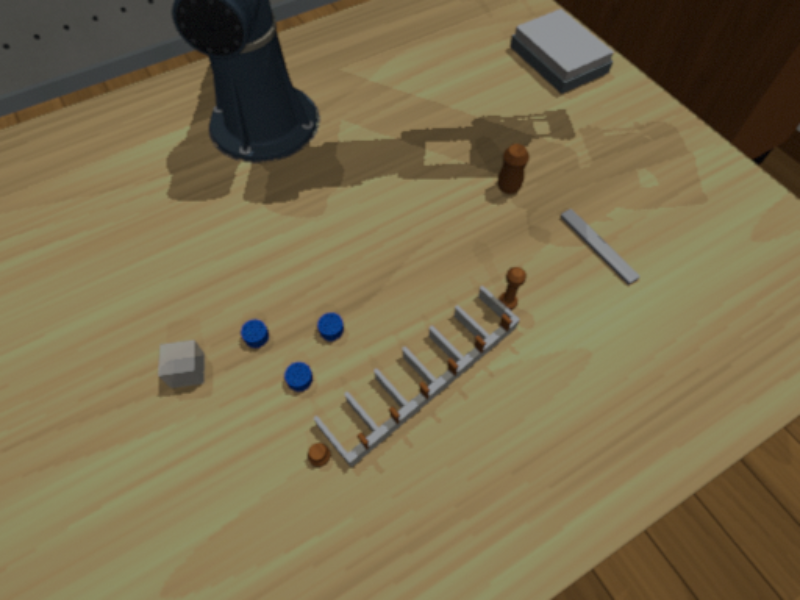

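The top view shows the rack, with its back away from the robot. The tall post is at the left end (318,273) and the short post at the right (532,238). The pucks are at (475,331), (519,303) and (536,359), and the leftmost is the one I need. The bystanders are the shaker (228,392), the bar (216,285) and the cube (604,358). Next I'll measure with depth and fit the rack.

```bash
cat > h.py <<'E'
import numpy as np,cv2
from scipy.optimize import minimize
def cloud(p,d,m):
    v,u=np.mgrid[:d.shape[0],:d.shape[1]]
    c=np.stack([(u-m['cx'])/m['fx']*d,(v-m['cy'])/m['fy']*d,d],-1)
    X=(c-m['t'])@m['R']; X[d<=0]=np.nan
    return X
def load(n):
    z=np.load(n); return z['p'],z['d'],cloud(z['p'],z['d'],z)
def proj(m,X):
    c=np.asarray(X)@m['R'].T+m['t']; return c[...,:2]/c[...,2:]*[m['fx'],m['fy']]+[m['cx'],m['cy']]
def blobs(p,X):
    hsv=cv2.cvtColor(p,cv2.COLOR_BGR2HSV)
    mk=cv2.inRange(hsv,(105,150,40),(130,255,255))
    n,l,s,c=cv2.connectedComponentsWithStats(mk)
    for i in range(1,n):
        if s[i,4]>60:
            q=X[l==i]; q=q[(q[:,2]>.017)&(q[:,2]<.034)]
            if len(q)>20: print('puck px',c[i].round(),'mean',q.mean(0).round(4),'mid',((q.min(0)+q.max(0))/2).round(4),np.ptp(q,axis=0).round(3))
def fit(P,g):
    # rack-fitting: distance of top points to the plan of the dividers and rail
    def sd(L):
        rail=np.hypot(np.maximum(abs(L[:,0]-76)-6,0),np.maximum(abs(L[:,1])-165,0))
        ds=[np.hypot(np.maximum(abs(L[:,0]-35)-35,0),np.maximum(abs(L[:,1]-y)-3,0)) for y in range(-162,163,54)]
        return np.min([rail]+ds,axis=0)
    def loc(v): 
        c,s=np.cos(v[2]),np.sin(v[2]); D=P[:,:2]*1e3-v[:2]
        return np.stack([D@[c,s],D@[-s,c]],1)
    y=np.arange(-162,163,54); 
    M=np.array([(x,b+e) for b in y for x in np.arange(0,70,3) for e in(-3,0,3)]+[(x,b) for x in(70,76,82) for b in range(-165,166,3)])
    from scipy.spatial import cKDTree
    T=cKDTree(P[:,:2]*1e3)
    def f(v):
        c,s=np.cos(v[2]),np.sin(v[2]); W=M@np.array([[c,s],[-s,c]])+v[:2]
        return np.minimum(sd(loc(v)),8).mean()+np.minimum(T.query(W)[0],8).mean()
    r=minimize(f,g,method='Nelder-Mead',options=dict(initial_simplex=[np.array(g)+np.array(e) for e in((0,0,0),(8,0,0),(0,8,0),(0,0,.05))],maxiter=600))
    return r.x,r.fun
E
python3 - <<'E'
from h import *
for n in('top0.npz','scene0.npz'):
    p,d,X=load(n); print(n); blobs(p,X)
    if n=='top0.npz':
        for nm,u,v in[('cfl',342,296),('cfr',524,262),('tall',318,273),('short',532,238),('shk',228,392),('cube',604,358),('bar1',216,240),('bar2',217,328),('table',400,420)]:
            print(nm,X[int(v*.64),int(u*.64)].round(4))
        l=X[int(296*.64),int(342*.64)];r=X[int(262*.64),int(524*.64)]
        a=np.arctan2(-(r-l)[0]*-1*-1,1) if 0 else np.arctan2((l-r)[1],(l-r)[0])-np.pi/2
        g=[*((l+r)[:2]/2*1e3),a]
    Z=X[...,2]; P=X[(Z>.020)&(Z<.034)]
    c,s=np.cos(a),np.sin(a); D=P[:,:2]*1e3-g[:2]; L=np.stack([D@[c,s],D@[-s,c]],1)
    P=P[(L[:,0]>-8)&(L[:,0]<92)&(abs(L[:,1])<172)]
    print(len(P),P[:,2].mean(),g,fit(P,g))
E
```

```text
top0.npz
puck px [332. 194.] mean [ 0.5298 -0.1739  0.0242] mid [ 0.5301 -0.1733  0.0243] [0.03  0.036 0.009]
puck px [303. 212.] mean [ 0.4808 -0.0965  0.0245] mid [ 0.4809 -0.0968  0.0246] [0.027 0.03  0.008]
puck px [343. 230.] mean [ 0.4325 -0.2004  0.0244] mid [ 0.4313 -0.2003  0.0237] [0.032 0.036 0.008]
cfl [0.5466 0.1357 0.0255]
cfr [ 6.054e-01 -1.894e-01  2.000e-04]
tall [0.5809 0.1645 0.0924]
short [ 0.643  -0.1992  0.0259]
shk [0.389  0.3138 0.0898]
cube [ 0.4339 -0.3077  0.0498]
bar1 [0.6529 0.3643 0.0108]
bar2 [0.4949 0.3624 0.0112]
table [ 0.328   0.0349 -0.0015]
935 0.0287430244547603 [np.float64(576.0056029334994), np.float64(-26.86515126037031), np.float64(0.1788035984619596)] (array([ 5.73532994e+02, -2.24810568e+01,  1.72828089e-01]), np.float64(1.423848852890442))
scene0.npz
puck px [211. 209.] mean [ 0.484  -0.0996  0.023 ] mid [ 0.4832 -0.0994  0.0225] [0.037 0.036 0.01 ]
puck px [163. 213.] mean [ 0.4348 -0.2041  0.023 ] mid [ 0.4332 -0.204   0.0222] [0.039 0.035 0.009]
puck px [191. 240.] mean [ 0.533  -0.1771  0.0231] mid [ 0.5321 -0.1768  0.0222] [0.037 0.036 0.01 ]
1404 0.027445738267935168 [np.float64(576.0056029334994), np.float64(-26.86515126037031), np.float64(0.1788035984619596)] (array([ 5.74810615e+02, -2.58512864e+01,  1.71723210e-01]), np.float64(1.2920370003278894))
```

Both cameras agree within about 4 mm: rack origin ≈ (0.574, -0.024), yaw ≈ 0.172; puck ≈ (0.482, -0.098), at rack (-103, -57). The posts check out: tall post predicted (0.581, 0.168), measured (0.581, 0.165). I'll move above the rack with the gripper shut and refine with the wrist camera.

Emit:
drive_tool(series=[[-0.05,-0.029,-0.006,0,0,0,0],[-0.05,-0.029,-0.006,0,0,0,0],[-0.05,-0.029,-0.006,0,0,0,0],[-0.05,-0.029,-0.006,0,0,0,0],[-0.05,-0.029,-0.006,0,0,0,0]])

```text
time: 0.72
position: [0.4239, 0.3356, 0.2185]
tool_rot: [0.207, 0.978, -0.0, -0.0]
ft_force: [0.7, 0.4, -0.4]
grip_width: 0.045
```

Emit:
drive_tool(series=[[-0.05,-0.029,-0.006,0,0,0,0],[-0.05,-0.029,-0.006,0,0,0,0],[-0.05,-0.029,-0.006,0,0,0,0],[-0.05,-0.029,-0.006,0,0,0,0],[-0.05,-0.029,-0.006,0,0,0,0]])

```text
time: 1.35
position: [0.5935, 0.1017, 0.2484]
tool_rot: [0.207, 0.978, 0.0, -0.0]
ft_force: [0.6, 0.6, -0.4]
grip_width: 0.0017
```

Emit:
drive_tool(series=[[0,0,0,0,0,10.6,0],[0,0,0,0,0,10.6,0],[0,0,0,0,0,10.6,0],[0,0,0,0,0,10.6,0],[0,0,0,0,0,10.6,0]])

```text
time: 1.98
position: [0.5924, 0.1033, 0.248]
tool_rot: [0.625, 0.781, -0.0, -0.001]
ft_force: [0.2, 0.1, -0.9]
grip_width: 0.0006
```

```bash
cat >> h.py <<'E'
from scipy.spatial.transform import Rotation as Ro
def look(robot,tag,g=(574.2,-24,.172)):
    o=robot.get_obs(); m=robot.camera_model('wrist'); p,d=robot.camera('wrist'); X=cloud(p,d,m)
    print('t',o['time'],'pos',o['position'].round(4),'F',o['ft_force'].round(1),'w',round(o['grip_width'],4),'cam',(-m['R'].T@m['t']).round(3))
    R=Ro.from_quat(o['tool_rot']).as_matrix(); print('tool y ang',np.degrees(np.arctan2(R[1,1],R[0,1])).round(2),'zaxis',R[:,2].round(4))
    cv2.imwrite(f'pics/{tag}.png',cv2.resize(p,(800,600)))
    np.savez(tag+'.npz',p=p,d=d,**m)
    return o,m,p,d,X
E
python3 - <<'E'
from h import *; from rig import robot
o,m,p,d,X=look(robot,'w1'); blobs(p,X)
Z=X[...,2]; P=X[(Z>.023)&(Z<.034)]; g=[574.2,-24,.172]
c,s=np.cos(g[2]),np.sin(g[2]); D=P[:,:2]*1e3-g[:2]; L=np.stack([D@[c,s],D@[-s,c]],1)
k=(L[:,0]>-8)&(L[:,0]<92)&(abs(L[:,1])<172); print(k.sum(),L[k].min(0),L[k].max(0)); print(fit(P[k][::5],g), np.nanmedian(Z))
E
```

```text
t 1.975 pos [0.5924 0.1033 0.248 ] F [ 0.2  0.1 -0.9] w 0.0006 cam [0.576 0.179 0.444]
tool y ang 12.71 zaxis [-0.0014 -0.     -1.    ]
puck px [117. 314.] mean [ 0.4324 -0.1915  0.0229] mid [ 0.4329 -0.1931  0.0218] [0.035 0.02  0.009]
1562 [   0.32164065 -133.61574712] [ 82.69240429 164.61324646]
(array([ 5.73649499e+02, -2.42764415e+01,  1.71422699e-01]), np.float64(5.260808805594846)) 0.000245852388742731
```

View pics/w1.png

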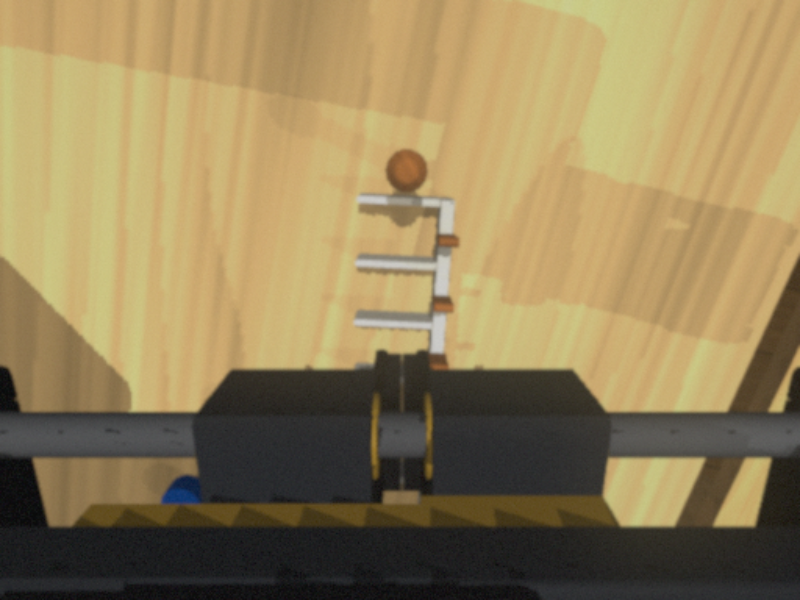

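The wrist view shows the tall post head at (407,170), dividers at rows 200, 262 and 320, and tongues a and b at (448,241) and (443,305). The fit (573.7, -24.3, 0.1715) has its edges at the expected rack 0..82 and +165. Now I'll align the jaws with rack x and go to the sweep start at rack (76, 165).

Emit:
drive_tool(series=[[0,0,0,0,0,2.9,0],[0.0425,0.036,0,0,0,0,0],[0,0,0.0465,0,0,0,0],[0,0,0.0465,0,0,0,0],[0,0,0,0,0,0,0]])

```text
time: 2.65
position: [0.6169, 0.1513, 0.1513]
tool_rot: [0.641, 0.768, -0.004, -0.004]
ft_force: [-1.2, -0.5, 0.6]
grip_width: 0.0005
```

```bash
cat >> h.py <<'E'
G=np.array([573.7,-24.3,.1715])
def rk(P): 
    c,s=np.cos(G[2]),np.sin(G[2]); D=np.asarray(P)[...,:2]*1e3-G[:2]; return np.stack([D@[c,s],D@[-s,c]],-1)
E
python3 - <<'E'
from h import *; from rig import robot
o,m,p,d,X=look(robot,'w2'); print('tcp rack',rk(o['position']))
Z=X[...,2]
for lo,hi in((.022,.034),(.05,.066),(.07,.1)):
    P=X[(Z>lo)&(Z<hi)]; L=rk(P); k=(abs(L[:,1])<215)&(L[:,0]>-10)&(L[:,0]<95)
    print(lo,k.sum(),L[k].min(0).round(1),L[k].max(0).round(1))
E
```

```text
t 2.65 pos [0.6169 0.1513 0.1513] F [-1.2 -0.5  0.6] w 0.0005 cam [0.606 0.228 0.347]
tool y ang 10.28 zaxis [-1.070e-02 -7.000e-04 -9.999e-01]
tcp rack [ 72.5679747  165.67689427]
0.022 1222 [  0.5 -12.9] [ 83.8 196.5]
0.05 169 [68.6 25.7] [ 84.2 139.1]
0.07 960 [ 26.1 173.6] [ 55.1 202.6]
```

View pics/w2.png

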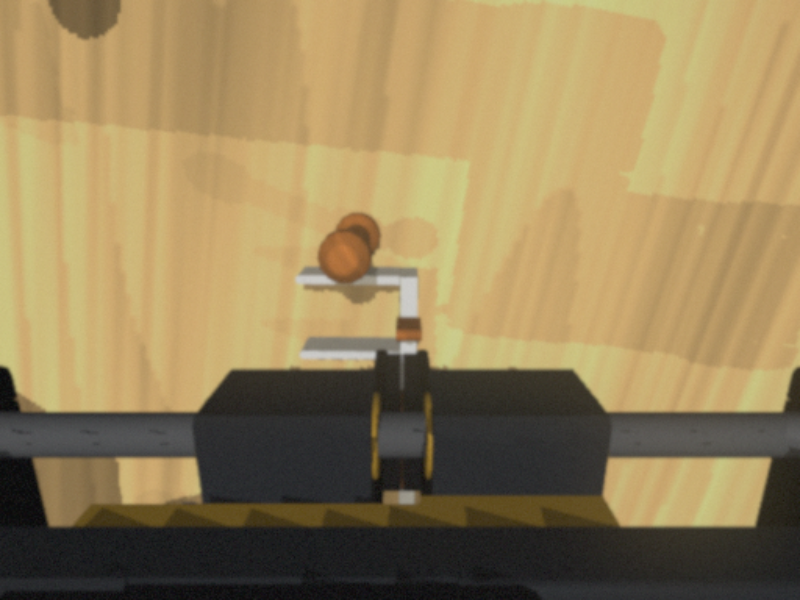

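The wrist view matches the model: post head centre at rack (40, 188), tongue edges at x 68–84, and tongue a's bead edge at y 139. The rack fit is good to about 1 mm. Next I'll descend to tongue height.

Emit:
drive_tool(series=[[0,0,0,0,0,0,0],[0,0.001,0.04,0,0,0,0],[0,0,0.04,0,0,0,0],[0,0,0.014,0,0,0,0],[0,0,0,0,0,0,0]])

```text
time: 3.32
position: [0.6225, 0.1516, 0.0624]
tool_rot: [0.642, 0.767, 0.0, 0.0]
ft_force: [1.2, 0.4, 0.1]
grip_width: 0.0002
```

Run:
```python
from h import *; from rig import robot
o=robot.get_obs(); print(o['position'],rk(o['position']),o['ft_force'],Ro.from_quat(o['tool_rot']).as_matrix().round(4))
```

```text
[0.62246575 0.15163811 0.06241554] [ 78.07603769 165.03468804] [1.21224337 0.42569017 0.08238959] [[-1.765e-01  9.843e-01  9.000e-04]
 [ 9.843e-01  1.765e-01  1.000e-04]
 [-1.000e-04  9.000e-04 -1.000e+00]]
```

Emit:
drive_tool(series=[[0,-0.001,0.007,0,0,0,0],[0,0,0,0,0,0,0],[-0.012,0,0,0,0,0,0],[-0.012,0,0,0,0,0,0],[-0.012,0,0,0,0,0,0]])

```text
time: 3.95
position: [0.6276, 0.1148, 0.0549]
tool_rot: [0.642, 0.767, 0.0, 0.0]
ft_force: [-0.4, -0.3, -0.0]
grip_width: 0.0005
```

Emit:
drive_tool(series=[[-0.012,0,0,0,0,0,0],[-0.012,0,0,0,0,0,0],[-0.012,0,0,0,0,0,0],[-0.012,0,0,0,0,0,0],[0,0,0,0,0,0,0]])

```text
time: 4.58
position: [0.636, 0.0677, 0.0546]
tool_rot: [0.642, 0.766, 0.0, 0.0]
ft_force: [-0.1, 0.4, 0.1]
grip_width: 0.0005
```

Run:
```python
from h import *; from rig import robot
o,m,p,d,X=look(robot,'w3'); print(rk(o['position']))
Z=X[...,2];P=X[(Z>.05)&(Z<.066)]; L=rk(P); k=(abs(L[:,1])<215)&(L[:,0]>60)&(L[:,0]<92);print(k.sum(),L[k].min(0),L[k].max(0))
```

```text
t 4.575 pos [0.636  0.0677 0.0546] F [-0.1  0.4  0.1] w 0.0005 cam [0.623 0.144 0.25 ]
tool y ang 10.08 zaxis [ 2.e-04 -0.e+00 -1.e+00]
[77.05061165 80.04962946]
660 [68.44487065 77.59604475] [ 84.51422975 138.81443791]
```

View pics/w3.png

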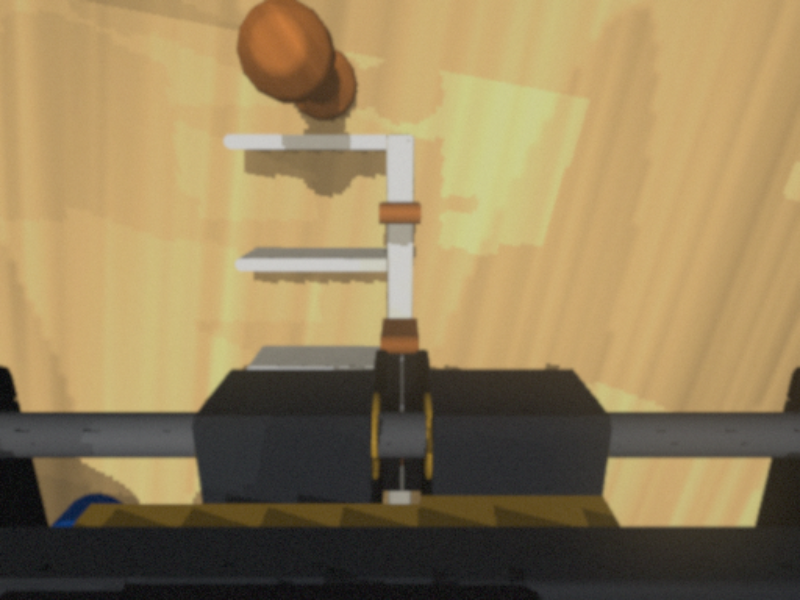

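Run:
```python
from h import *
z=np.load('w3.npz');p,d=z['p'],z['d'];X=cloud(p,d,z)
for v in list(range(130,148,3))+list(range(200,244,3)):
    x=X[v,255]; print(v,p[v,255],rk(x).round(1),round(x[2]*1e3,1))
```

```text
130 [ 78 100 131] [ 76.1 137. ] 35.3
133 [ 62 108 164] [ 76.2 137.5] 59.7
136 [ 67 113 175] [ 76.3 136. ] 61.8
139 [ 58 102 153] [ 76.3 134. ] 59.8
142 [ 71  93 122] [ 76.3 132.4] 61.2
145 [145 159 166] [ 76.1 126. ] 29.0
200 [185 203 203] [76.3 85.9] 29.8
203 [143 161 168] [76.3 83.3] 29.1
206 [ 53  74 101] [76.3 82.9] 34.7
209 [45 70 96] [76.4 82.6] 40.2
212 [43 69 95] [76.4 83. ] 47.4
215 [ 49  78 114] [76.5 85.2] 58.9
218 [ 49  91 142] [76.5 83.9] 60.9
221 [ 59 100 154] [76.5 82.6] 62.8
224 [ 47  86 130] [76.5 79.7] 60.8
227 [50 59 67] [76.7 89.3] 88.6
230 [56 62 68] [76.7 89. ] 91.9
233 [45 54 58] [76.7 89. ] 95.8
236 [45 55 59] [76.8 89.6] 100.9
239 [45 53 58] [76.8 89.4] 104.2
242 [46 52 56] [76.8 89.3] 107.3
```

The tongue b bead sits upright at y≈82 while the TCP reads y=80, and the force is near zero. That's a contradiction, so I'll look from the scene camera.

Run:
```python
from h import *; from rig import robot
m=robot.camera_model('scene'); o=robot.get_obs(); p,d=robot.camera('scene'); np.savez('s1.npz',p=p,d=d,**m)
X=cloud(p,d,m); u,v=proj(m,o['position']); print('tcp px',u,v)
b=[proj(m,[(573.7+76*np.cos(.1715)-y*np.sin(.1715))/1e3,(-24.3+76*np.sin(.1715)+y*np.cos(.1715))/1e3,.062]).round() for y in(135,81,27)]; print('tongues',b)
u0,v0=int(u)-50,int(v)-55
c=cv2.resize(p[v0:v0+75,u0:u0+100],(800,600),interpolation=cv2.INTER_CUBIC); cv2.circle(c,(int((u-u0)*8),int((v-v0)*8)),5,(0,0,255),1); cv2.imwrite('pics/s1.png',cv2.convertScaleAbs(c,alpha=1.6)); print(u0,v0)
z=np.load('w3.npz');X=cloud(0,z['d'],z)
for col in range(236,282,5): print(col,[(*(rk(X[v,col])-[77,80]).round(0),round(X[v,col,2]*1e3-54.6)) for v in(222,226,230,236)])
```

```text
tcp px 307.028387869878 218.460307408985
tongues [array([324., 203.]), array([307., 217.]), array([290., 231.])]
257 163
236 [(np.float64(-17.0), np.float64(-24.0), -55), (np.float64(-16.0), np.float64(-24.0), -46), (np.float64(-16.0), np.float64(-23.0), -37), (np.float64(-15.0), np.float64(-24.0), -26)]
241 [(np.float64(-13.0), np.float64(-23.0), -53), (np.float64(-8.0), np.float64(11.0), 37), (np.float64(-8.0), np.float64(11.0), 41), (np.float64(-7.0), np.float64(11.0), 50)]
246 [(np.float64(-6.0), np.float64(1.0), 6), (np.float64(-5.0), np.float64(11.0), 37), (np.float64(-5.0), np.float64(11.0), 41), (np.float64(-5.0), np.float64(11.0), 49)]
251 [(np.float64(-3.0), np.float64(1.0), 6), (np.float64(-3.0), np.float64(-2.0), 6), (np.float64(-2.0), np.float64(10.0), 39), (np.float64(-2.0), np.float64(10.0), 47)]
256 [(np.float64(0.0), np.float64(2.0), 8), (np.float64(0.0), np.float64(-2.0), 6), (np.float64(0.0), np.float64(10.0), 40), (np.float64(0.0), np.float64(9.0), 45)]
261 [(np.float64(3.0), np.float64(1.0), 6), (np.float64(3.0), np.float64(-2.0), 4), (np.float64(3.0), np.float64(9.0), 38), (np.float64(3.0), np.float64(10.0), 46)]
266 [(np.float64(7.0), np.float64(2.0), 8), (np.float64(6.0), np.float64(11.0), 36), (np.float64(5.0), np.float64(11.0), 42), (np.float64(5.0), np.float64(9.0), 46)]
271 [(np.float64(13.0), np.float64(-24.0), -56), (np.float64(8.0), np.float64(11.0), 37), (np.float64(8.0), np.float64(11.0), 42), (np.float64(8.0), np.float64(11.0), 49)]
276 [(np.float64(17.0), np.float64(-24.0), -55), (np.float64(17.0), np.float64(-27.0), -55), (np.float64(17.0), np.float64(-31.0), -55), (np.float64(17.0), np.float64(-36.0), -55)]
281 [(np.float64(21.0), np.float64(-23.0), -54), (np.float64(21.0), np.float64(-27.0), -55), (np.float64(22.0), np.float64(-31.0), -56), (np.float64(22.0), np.float64(-37.0), -56)]
```

View pics/s1.png

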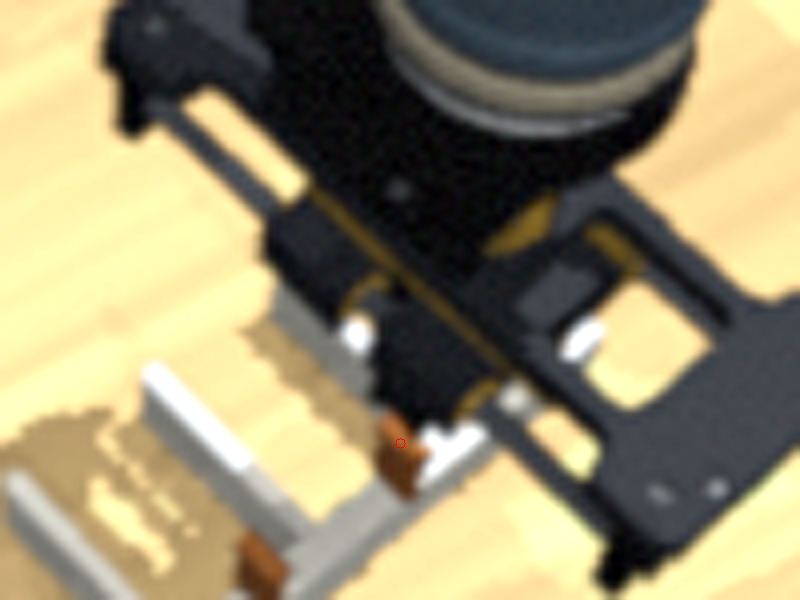

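Run:
```python
from h import *
for n in('s1.npz','w3.npz'):
    z=np.load(n);p,d=z['p'],z['d'];X=cloud(p,d,z);L=rk(X)-[77,80]; Z=X[...,2]*1e3
    k=(p.max(-1)<75)&(np.abs(L)<25).all(-1)&(Z>40)
    r,c=np.nonzero(k); o=np.argsort(Z[k])[:400:16]
    print(n,k.sum()); [print(r[i],c[i],p[r[i],c[i]],L[r[i],c[i]].round(1),Z[r[i],c[i]].round(1)) for i in o]
```

```text
s1.npz 497
221 304 [28 45 62] [-3.8 -2.9] 40.4
219 306 [18 36 61] [ 0.3 -3.6] 58.4
213 306 [12 11 13] [  0.7 -10.6] 98.0
197 305 [13 29 34] [ -4.7 -20.2] 171.7
200 321 [27 24 23] [22.8 -6.2] 180.9
199 323 [40 37 34] [24.1 -2.4] 182.0
193 330 [21 25 26] [24.  16.7] 183.1
192 301 [18 39 48] [-13.1 -24.9] 185.3
191 324 [20 57 73] [15.2  7.9] 189.1
197 322 [20 17 14] [23.1 -6.7] 193.5
198 315 [17 17 15] [ 17.3 -20.2] 197.6
190 328 [45 42 39] [21.6  9.7] 199.2
184 298 [10 10  7] [-24.3 -24. ] 199.9
197 316 [17 18 14] [ 17.8 -18.6] 200.3
195 318 [22 21 22] [ 17.3 -13. ] 200.7
186 329 [33 29 28] [17.3 16.4] 201.1
188 329 [45 42 38] [20.7 12.6] 202.3
190 320 [11 16 19] [13.8 -5.1] 205.6
195 316 [12 10  6] [ 17.1 -19.5] 208.0
195 314 [10  7  7] [ 15.2 -23.1] 209.5
191 309 [8 4 4] [  3.6 -24.5] 210.5
189 309 [6 5 4] [  1.  -22.2] 211.9
189 310 [4 7 3] [  3.1 -22.2] 214.6
189 311 [8 5 5] [  5.4 -22.4] 217.7
191 317 [7 7 6] [ 17.3 -20.4] 223.7
w3.npz 6509
226 248 [40 54 71] [-5.  -1.5] 61.3
227 254 [47 55 67] [-0.9  9.5] 89.0
226 266 [45 56 70] [ 5.7 10.7] 90.2
229 264 [41 49 53] [4.6 9.2] 91.1
227 242 [36 47 52] [-7.3 10.5] 91.5
230 265 [40 49 59] [5.1 9.2] 92.3
228 266 [40 49 56] [ 5.6 10.7] 93.2
228 267 [36 49 54] [ 6.1 11.2] 94.3
229 271 [32 45 52] [ 8.2 10.8] 94.7
232 250 [46 52 57] [-2.9  9.3] 95.4
230 241 [40 52 56] [-7.7 10.7] 96.0
233 259 [40 50 55] [1.8 9.4] 96.7
233 261 [37 47 55] [2.9 9.5] 97.0
233 247 [34 43 49] [-4.5  9.7] 97.6
235 253 [40 46 55] [-1.3  9. ] 98.6
232 269 [33 44 52] [ 7. 11.] 99.1
233 271 [35 44 53] [ 8.  10.8] 99.7
236 248 [43 48 54] [-3.9  9.2] 100.3
237 260 [41 49 55] [2.3 9. ] 100.9
235 268 [34 42 50] [ 6.4 10.5] 101.6
237 258 [55 64 68] [1.3 9.5] 102.0
235 270 [28 41 50] [ 7.4 11. ] 102.7
235 273 [34 46 51] [ 8.8 11.2] 103.3
236 245 [27 39 44] [-5.3 10.9] 104.0
240 250 [41 48 51] [-2.7  9.1] 104.7
```

Two cameras agree that nothing of the fingers is below z≈88 mm near the TCP, so the real fingertips end about 34 mm above the reported TCP. No tongue has been touched yet. I'll measure the finger end and body underside relative to the TCP before going back.

Run:
```python
from h import *
for n,tz in(('w1.npz',None),('w3.npz',54.6)):
    z=np.load(n);X=cloud(0,z['d'],z)
    # camera-frame coords -> tool offsets using w3 pose; camera rigid on tool
    if tz:
        L=rk(X)-[77.05,80.05]; Z=X[...,2]*1e3-tz
        for v in range(214,345,6): print(v,[(c,*L[v,c].round().astype(int),int(Z[v,c].round())) for c in(60,150,200,243,249,263,270,330) if z['d'][v,c]>0])
    else: print([ (v,z['d'][v,255].round(3),z['d'][v,245].round(3)) for v in range(218,232)])
```

```text
[(218, np.float32(0.475), np.float32(0.476)), (219, np.float32(0.475), np.float32(0.475)), (220, np.float32(0.474), np.float32(0.477)), (221, np.float32(0.476), np.float32(0.475)), (222, np.float32(0.478), np.float32(0.475)), (223, np.float32(0.477), np.float32(0.476)), (224, np.float32(0.479), np.float32(0.176)), (225, np.float32(0.477), np.float32(0.173)), (226, np.float32(0.479), np.float32(0.172)), (227, np.float32(0.174), np.float32(0.17)), (228, np.float32(0.172), np.float32(0.17)), (229, np.float32(0.172), np.float32(0.167)), (230, np.float32(0.0), np.float32(0.168)), (231, np.float32(0.169), np.float32(0.164))]
214 [(60, np.int64(-165), np.int64(-17), -54), (150, np.int64(-90), np.int64(-17), -56), (200, np.int64(-47), np.int64(-17), -55), (243, np.int64(-11), np.int64(-17), -55), (249, np.int64(-5), np.int64(3), -4), (263, np.int64(5), np.int64(3), -4), (270, np.int64(12), np.int64(-16), -55), (330, np.int64(63), np.int64(-16), -55)]
220 [(60, np.int64(-166), np.int64(-23), -54), (150, np.int64(-90), np.int64(-22), -54), (200, np.int64(-47), np.int64(-22), -55), (243, np.int
[... 5959 characters left out ...]
24), 131), (330, np.int64(18), np.int64(24), 131)]
334 [(60, np.int64(-46), np.int64(24), 133), (150, np.int64(-25), np.int64(23), 133), (200, np.int64(-13), np.int64(23), 133), (243, np.int64(-3), np.int64(24), 134), (249, np.int64(-1), np.int64(23), 132), (263, np.int64(2), np.int64(24), 133), (270, np.int64(4), np.int64(24), 134), (330, np.int64(18), np.int64(24), 133)]
340 [(60, np.int64(-43), np.int64(25), 137), (150, np.int64(-23), np.int64(25), 137), (200, np.int64(-12), np.int64(26), 137), (243, np.int64(-2), np.int64(26), 138), (249, np.int64(-1), np.int64(25), 137), (263, np.int64(2), np.int64(25), 137), (270, np.int64(4), np.int64(26), 137), (330, np.int64(17), np.int64(25), 137)]
```

The whole gripper sits about 34.5 mm further up than the reported TCP implies: fingers from +35 to about +105 mm, body above that, all otherwise matching the stated sizes. So the tip is TCP z + 0.0345. I'll go back above the start and lower so the tip is at z≈56 mm.

Emit:
drive_tool(series=[[0.042,0,0,0,0,0,0],[0.042,0,0,0,0,0,0],[0,0,0,0,0,0,0],[0,0,0.033,0,0,0,0],[0,0,0,0,0,0,0]])

```text
time: 5.3
position: [0.6184, 0.1511, 0.0196]
tool_rot: [0.642, 0.767, -0.002, -0.002]
ft_force: [-0.7, 0.4, 0.3]
grip_width: 0.0004
```

Emit:
drive_tool(series=[[-0.012,0,0,0,0,0,0],[-0.012,0,0,0,0,0,0],[0,0,0,0,0,0,0]])

```text
time: 5.68
position: [0.6262, 0.1262, 0.0226]
tool_rot: [0.643, 0.766, 0.001, 0.001]
ft_force: [-0.1, 0.4, 0.3]
grip_width: 0.0007
```

Run:
```python
from h import *; from rig import robot
o,m,p,d,X=look(robot,'w4'); t=rk(o['position']); print(t)
for v in range(190,244,4): x=X[v,255]; print(v,p[v,255],(rk(x)-[0,0]).round(1),round(x[2]*1e3,1))
```

```text
t 5.675 pos [0.6262 0.1262 0.0226] F [-0.1  0.4  0.3] w 0.0007 cam [0.613 0.203 0.218]
tool y ang 10.03 zaxis [ 0.0019  0.     -1.    ]
[ 77.393258   139.31635208]
190 [194 206 206] [ 76.8 162. ] 29.6
194 [192 207 206] [ 76.8 159.5] 29.8
198 [190 207 208] [ 76.8 156.9] 30.0
202 [193 206 208] [ 76.8 154.2] 29.6
206 [191 204 204] [ 76.8 151.6] 29.8
210 [190 204 205] [ 76.8 148.9] 29.8
214 [193 206 208] [ 76.8 146.8] 31.2
218 [192 206 207] [ 76.8 143.2] 29.0
222 [193 204 206] [ 76.9 141.5] 31.6
226 [126 138 139] [ 76.9 137.6] 28.8
230 [43 53 60] [ 77.  148.7] 60.8
234 [44 51 61] [ 77.  148.8] 66.3
238 [37 49 58] [ 77.  148.8] 71.1
242 [39 48 51] [ 77.1 148.5] 75.3
```

View pics/w4.png

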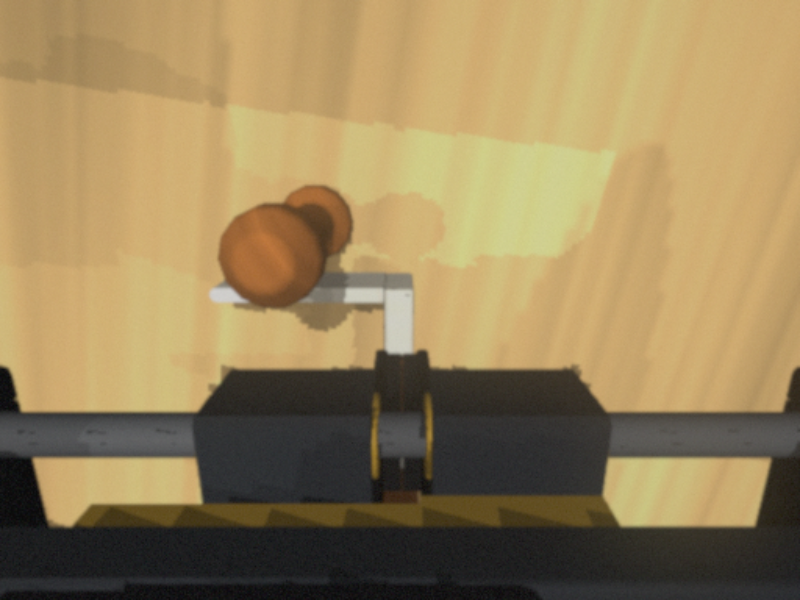

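Now tongue a is hidden behind or bent by the fingertip: the rail is visible down to y≈137 and the finger edge is at z≈60. I'll continue past tongue a and check that it springs back.

Emit:
drive_tool(series=[[-0.011,0,0,0,0,0,0],[-0.011,0,0,0,0,0,0],[-0.011,0,0,0,0,0,0],[-0.008,0,0,0,0,0,0],[0,0,0,0,0,0,0]])

```text
time: 6.35
position: [0.6325, 0.0865, 0.0216]
tool_rot: [0.642, 0.767, -0.0, 0.0]
ft_force: [-0.1, -0.3, 0.6]
grip_width: 0.0002
```

```bash
cat >> h.py <<'E'
def tongues(o,p,X):
    print('tcp rack',rk(o['position']).round(1),o['position'][2].round(4))
    Z=X[...,2]*1e3; L=rk(X); t=rk(o['position'])
    k=(L[...,0]>69)&(L[...,0]<83)&(Z>33)&(Z<66)&(p[...,2]>p[...,0]*1.5)
    for y in(135,81,27,-27,-81,-135):
        q=k&(abs(L[...,1]-y)<26); 
        if q.sum()>5: print('tongue',y,q.sum(),'y',np.percentile(L[q][:,1],[2,98]).round(1),'zmax',np.percentile(Z[q],97).round(1))
E
python3 - <<'E'
from h import *; from rig import robot
o,m,p,d,X=look(robot,'w5'); tongues(o,p,X)
E
```

```text
t 6.35 pos [0.6325 0.0865 0.0216] F [-0.1 -0.3  0.6] w 0.0002 cam [0.62  0.163 0.217]
tool y ang 10.09 zaxis [ 0.e+00 -1.e-04 -1.e+00]
tcp rack [76.8 99.2] 0.0216
tongue 135 578 y [131.3 139. ] zmax 62.2
tongue 27 23 y [28.4 29.9] zmax 34.7
```

Tongue a is upright again behind the fingertip, and the finger isn't yet at b. Continuing through b and c.

Emit:
drive_tool(series=[[-0.0115,0,0,0,0,0,0],[-0.0115,0,0,0,0,0,0],[-0.0115,0,0,0,0,0,0],[-0.0115,0,0,0,0,0,0],[-0.0115,0,0,0,0,0,0]])

```text
time: 7.02
position: [0.6427, 0.0298, 0.0217]
tool_rot: [0.642, 0.767, -0.0, 0.0]
ft_force: [-0.1, -0.6, 0.0]
grip_width: 0.0005
```

Emit:
drive_tool(series=[[-0.0115,0,0,0,0,0,0],[-0.011,0,0,0,0,0,0],[-0.011,0,0,0,0,0,0],[-0.008,0,0,0,0,0,0],[0,0,0,0,0,0,0]])

```text
time: 7.65
position: [0.6502, -0.0111, 0.022]
tool_rot: [0.642, 0.767, -0.0, 0.001]
ft_force: [-0.2, -1.9, 3.6]
grip_width: 0.0002
```

Run:
```python
from h import *; from rig import robot
o,m,p,d,X=look(robot,'w6'); tongues(o,p,X)
```

```text
t 7.65 pos [ 0.6502 -0.0111  0.022 ] F [-0.2 -1.9  3.6] w 0.0002 cam [0.637 0.065 0.217]
tool y ang 10.13 zaxis [ 8.e-04 -9.e-04 -1.e+00]
tcp rack [77.7 -0. ] 0.022
tongue 81 481 y [77.8 84.7] zmax 62.4
tongue 27 1043 y [ 9.3 26.5] zmax 58.1
```

Tongue b is upright, and c is bent and under the tip (Fz 3.6 N). I'll advance in small steps until c slips free.

Emit:
drive_tool(series=[[-0.003,0,0,0,0,0,0],[-0.003,0,0,0,0,0,0],[0,0,0,0,0,0,0]])

```text
time: 8.07
position: [0.6506, -0.0158, 0.0213]
tool_rot: [0.642, 0.767, -0.0, -0.0]
ft_force: [-0.3, 0.6, 0.1]
grip_width: 0.0004
```

Run:
```python
from h import *; from rig import robot
o,m,p,d,X=look(robot,'w7'); tongues(o,p,X)
```

```text
t 8.075 pos [ 0.6506 -0.0158  0.0213] F [-0.3  0.6  0.1] w 0.0004 cam [0.638 0.061 0.217]
tool y ang 10.16 zaxis [-5.e-04  2.e-04 -1.e+00]
tcp rack [77.2 -4.7] 0.0213
tongue 81 509 y [77.7 84.9] zmax 62.5
tongue 27 578 y [ 6.4 31. ] zmax 62.3
```

Tongue c is free and upright, the force is back to zero, and tongue d is untouched. I'll lift straight up, go to the puck's -y side (same jaw direction, slightly open as a two-finger cradle), and look.

Emit:
drive_tool(series=[[0,0,-0.04,0,0,0,0],[0,0,-0.04,0,0,0,0],[-0.022,-0.045,0,0,0,0,0.27],[-0.022,-0.045,0,0,0,0,0.27],[-0.022,-0.045,0,0,0,0,0.27]])

```text
time: 8.75
position: [0.5284, -0.1051, 0.1018]
tool_rot: [0.641, 0.767, 0.0, 0.0]
ft_force: [1.4, -1.0, 0.7]
grip_width: 0.0201
```

Emit:
drive_tool(series=[[-0.024,-0.045,0,0,0,0,0.27],[0,0,0,0,0,0,0.27],[0,0,0,0,0,0,0.27]])

```text
time: 9.12
position: [0.4903, -0.1363, 0.1019]
tool_rot: [0.642, 0.767, 0.0, 0.001]
ft_force: [1.0, 1.0, -0.5]
grip_width: 0.0235
```

Run:
```python
from h import *; from rig import robot
o,m,p,d,X=look(robot,'w8'); tongues(o,p,X); blobs(p,X)
hsv=cv2.cvtColor(p,cv2.COLOR_BGR2HSV); mk=cv2.inRange(hsv,(105,150,40),(130,255,255))>0
P=X[mk&(X[...,2]>.018)&(X[...,2]<.034)]; L=rk(P); k=(abs(L-[-103,-57])<35).all(1); print(k.sum(),L[k].min(0),L[k].max(0))
```

```text
t 9.125 pos [ 0.4903 -0.1363  0.1019] F [ 1.   1.  -0.5] w 0.0235 cam [ 0.477 -0.06   0.297]
tool y ang 10.12 zaxis [ 1.3e-03 -3.0e-04 -1.0e+00]
tcp rack [-101.3  -96.2] 0.1019
tongue 27 113 y [23.5 30.8] zmax 61.4
tongue -27 224 y [-30.1 -23. ] zmax 62.0
tongue -81 278 y [-84.3 -76.8] zmax 62.1
tongue -135 329 y [-137.4 -130.7] zmax 61.9
puck px [253. 143.] mean [ 0.4804 -0.0972  0.0238] mid [ 0.4806 -0.0976  0.024 ] [0.036 0.037 0.006]
puck px [297. 226.] mean [ 0.5341 -0.1663  0.0236] mid [ 0.5303 -0.1701  0.0238] [0.035 0.025 0.005]
puck px [183. 231.] mean [ 0.4305 -0.1897  0.0236] mid [ 0.4311 -0.1903  0.0238] [0.031 0.013 0.006]
1374 [-122.30214617  -74.50865789] [-86.08794011 -38.20026751]
```

View pics/w8.png

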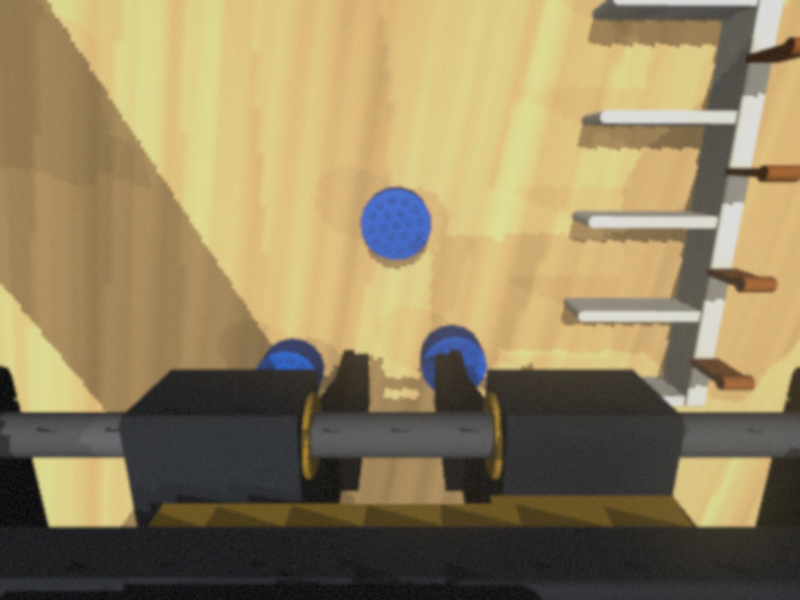

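The picture shows the target puck alone at (396,223), with its twins at (291,362) and (453,358), and tongues c–f upright. The puck is at rack (-104, -56). Lowering behind it.

Emit:
drive_tool(series=[[0,-0.003,0.042,0,0,0,0.27],[0,0,0.042,0,0,0,0.27],[0,0,0.034,0,0,0,0.27],[0,0,0,0,0,0,0.27],[0,0,0.006,0,0,0,0.27]])

```text
time: 9.8
position: [0.4882, -0.1367, -0.0216]
tool_rot: [0.641, 0.767, 0.0, 0.001]
ft_force: [0.9, 0.1, 0.3]
grip_width: 0.0236
```

Run:
```python
from h import *; from rig import robot
o,m,p,d,X=look(robot,'w9'); tongues(o,p,X)
for v in range(200,235,3): print(v,[(*rk(X[v,c]).round(1),round(X[v,c,2]*1e3,1),p[v,c].max()) for c in (225,290)])
```

```text
t 9.8 pos [ 0.4882 -0.1367 -0.0216] F [0.9 0.1 0.3] w 0.0236 cam [ 0.475 -0.06   0.174]
tool y ang 10.24 zaxis [ 0.0023 -0.0012 -1.    ]
tcp rack [-103.4  -96.2] -0.0216
200 [(np.float64(-119.1), np.float64(-67.9), np.float64(22.8), np.uint8(159)), (np.float64(-83.8), np.float64(-75.3), np.float64(-0.9), np.uint8(218))]
203 [(np.float64(-119.0), np.float64(-69.2), np.float64(23.5), np.uint8(135)), (np.float64(-83.7), np.float64(-77.2), np.float64(-1.1), np.uint8(220))]
206 [(np.float64(-121.6), np.float64(-79.3), np.float64(-1.0), np.uint8(190)), (np.float64(-83.6), np.float64(-79.0), np.float64(-1.1), np.uint8(218))]
209 [(np.float64(-121.4), np.float64(-80.6), np.float64(0.8), np.uint8(190)), (np.float64(-83.6), np.float64(-80.8), np.float64(-0.8), np.uint8(216))]
212 [(np.float64(-121.6), np.float64(-82.7), np.float64(-0.1), np.uint8(190)), (np.float64(-83.5), np.float64(-82.6), np.float64(-0.6), np.uint8(217))]
215 [(np.float64(-121.7), np.float64(-85.1), np.float64(-1.3), np.uint8(190)), (np.float64(-83.4), np.float64(-84.5), np.float64(-0.7), np.uint8(217))]
218 [(np.float64(-1
[... 185 characters left out ...]
64(-0.8), np.uint8(190)), (np.float64(-83.3), np.float64(-88.3), np.float64(-0.8), np.uint8(215))]
224 [(np.float64(-121.8), np.float64(-90.5), np.float64(-0.7), np.uint8(116)), (np.float64(-84.5), np.float64(-85.5), np.float64(10.8), np.uint8(108))]
227 [(np.float64(-120.2), np.float64(-85.7), np.float64(15.2), np.uint8(54)), (np.float64(-85.1), np.float64(-85.1), np.float64(15.9), np.uint8(58))]
230 [(np.float64(-119.7), np.float64(-85.3), np.float64(20.2), np.uint8(50)), (np.float64(-85.6), np.float64(-84.7), np.float64(20.9), np.uint8(59))]
233 [(np.float64(-119.5), np.float64(-86.3), np.float64(21.8), np.uint8(51)), (np.float64(-85.9), np.float64(-84.9), np.float64(24.2), np.uint8(57))]
```

Fingertips at z≈11 mm, just behind the puck. Pushing it along rack +y.

Emit:
drive_tool(series=[[0.01,0,0.002,0,0,0,0.27],[0.01,0,0,0,0,0,0.27],[0.01,0,0,0,0,0,0.27],[0.01,0,0,0,0,0,0.27],[0.01,0,0,0,0,0,0.27]])

```text
time: 10.48
position: [0.478, -0.087, -0.0241]
tool_rot: [0.642, 0.767, 0.0, 0.001]
ft_force: [0.4, -1.1, 1.0]
grip_width: 0.0238
```

Emit:
drive_tool(series=[[0.01,0,0,0,0,0,0.27],[0.01,0,0,0,0,0,0.27],[0.01,0,0,0,0,0,0.27],[0.01,0,0,0,0,0,0.27],[0,0,0,0,0,0,0.27]])

```text
time: 11.1
position: [0.4697, -0.0469, -0.0245]
tool_rot: [0.641, 0.767, -0.0, -0.001]
ft_force: [1.0, -0.2, -0.0]
grip_width: 0.0237
```

```bash
cat >> h.py <<'E'
def puck(p,X,near):
    hsv=cv2.cvtColor(p,cv2.COLOR_BGR2HSV); mk=cv2.inRange(hsv,(105,120,30),(130,255,255))>0
    k=mk&(X[...,2]>.021)&(X[...,2]<.034)&(abs(rk(X)-near)<35).all(-1); L=rk(X[k])
    print('puck n',k.sum(),'mid',(np.percentile(L,.5,0)+np.percentile(L,99.5,0)).round(1)/2,'ext',np.percentile(L,.5,0).round(1),np.percentile(L,99.5,0).round(1))
E
python3 - <<'E'
from h import *; from rig import robot
o,m,p,d,X=look(robot,'w10'); tongues(o,p,X); puck(p,X,[-104,20])
E
```

```text
t 11.1 pos [ 0.4697 -0.0469 -0.0245] F [ 1.  -0.2 -0. ] w 0.0237 cam [0.457 0.029 0.171]
tool y ang 10.22 zaxis [-1.8e-03  8.0e-04 -1.0e+00]
tcp rack [-106.3   -4.5] -0.0245
puck n 4512 mid [-105.65   22.5 ] ext [-123.8    4.2] [-87.5  40.8]
```

Emit:
drive_tool(series=[[0.0045,0,0,0,0,0,0.27],[0,0,0,0,0,0,0.27],[-0.02,0,0,0,0,0,0.27],[0,0,-0.04,0,0,0,0.27],[0,0,-0.04,0,0,0,0.27]])

```text
time: 11.78
position: [0.4735, -0.065, 0.0561]
tool_rot: [0.642, 0.766, -0.0, -0.0]
ft_force: [-0.3, 0.7, -0.3]
grip_width: 0.0237
```

Run:
```python
from h import *; from rig import robot
o,m,p,d,X=look(robot,'w11'); tongues(o,p,X); puck(p,X,[-104,27]); print(o['q'])
```

```text
t 11.775 pos [ 0.4735 -0.065   0.0561] F [-0.3  0.7 -0.3] w 0.0237 cam [0.461 0.011 0.252]
tool y ang 10.07 zaxis [-9.e-04  2.e-04 -1.e+00]
tcp rack [-105.7  -23. ] 0.0561
tongue -27 79 y [-27.8 -24.1] zmax 47.7
tongue -135 31 y [-133.5 -131.7] zmax 36.0
puck n 2182 mid [-105.4   25.4] ext [-123.4    7.2] [-87.4  43.6]
[-3.70711545e-01  5.57381461e-01  1.91315509e+00 -2.13598258e-04
  6.72015985e-01 -5.46286339e-01]
```

The puck is at rack (-105.4, ~25.5), and the allowed window for the third gap is 23..31. Next I'll move in front of it (robot side) and turn the jaws across rack y, so that tool x is rack +x.

Emit:
drive_tool(series=[[0.05,-0.014,0,0,0,0,0.27],[0,-0.031,0,0,0,10,0.27],[0,0,0,0,0,10,0.27],[0,0,0,0,0,10,0.27],[0,0,0,0,0,10,0.27]])

```text
time: 12.45
position: [0.421, -0.0234, 0.0557]
tool_rot: [0.867, 0.498, 0.0, 0.0]
ft_force: [-0.8, 0.5, -0.1]
grip_width: 0.0233
```

Emit:
drive_tool(series=[[0,0,0,0,0,10,0.27],[0,0,0,0,0,10,0.27],[0,0,0,0,0,10,0.27],[0,0,0,0,0,10.2,0.27],[0,0,0,0,0,10,0.27]])

```text
time: 13.08
position: [0.421, -0.0235, 0.0557]
tool_rot: [0.997, 0.083, 0.0, 0.0]
ft_force: [0.3, -0.1, -0.4]
grip_width: 0.0237
```

Emit:
drive_tool(series=[[0,0,0,0,0,0,0.27],[0,0,0,0,0,0,0.27]])

```text
time: 13.32
position: [0.4206, -0.0228, 0.0556]
tool_rot: [0.996, 0.088, 0.0, 0.0]
ft_force: [0.0, 0.7, 0.6]
grip_width: 0.0233
```

Run:
```python
from h import *; from rig import robot
o,m,p,d,X=look(robot,'w12'); tongues(o,p,X); puck(p,X,[-104,27]); print(o['q'])
```

```text
t 13.325 pos [ 0.4206 -0.0228  0.0556] F [0.  0.7 0.6] w 0.0233 cam [ 0.497 -0.009  0.251]
tool y ang -79.94 zaxis [ 3.e-04 -1.e-04 -1.e+00]
tcp rack [-150.6   27.7] 0.0556
puck n 2119 mid [-105.15   24.8 ] ext [-123.4    6.9] [-86.9  42.7]
[-3.20720060e-01  5.14916518e-01  2.05335337e+00 -6.71807325e-05
  5.73012999e-01  1.07456464e+00]
```

View pics/w12.png

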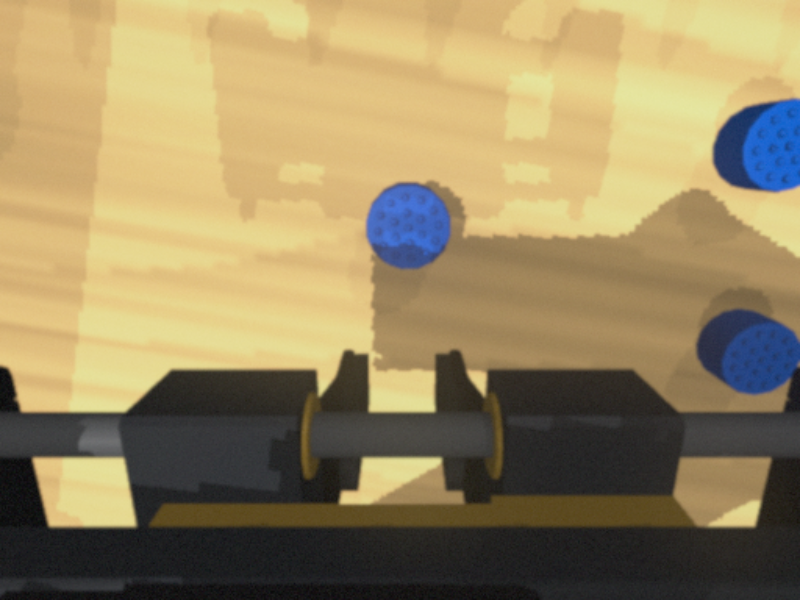

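The puck is at (408,225), centred between the fingers, with the path ahead clear. I'll lower and push it to just before the gap mouth.

Emit:
drive_tool(series=[[0,0,0.04,0,0,0.2,0.27],[0,0,0.04,0,0,0,0.27],[0.01,0,0,0,0,0,0.27],[0.01,0,0,0,0,0,0.27],[0.01,0,0,0,0,0,0.27]])

```text
time: 14.0
position: [0.4521, -0.0172, -0.0228]
tool_rot: [0.996, 0.085, 0.002, 0.001]
ft_force: [0.2, -0.2, -0.4]
grip_width: 0.0235
```

Emit:
drive_tool(series=[[0.011,0,0,0,0,0,0.27],[0.011,0,0,0,0,0,0.27],[0.011,0,0,0,0,0,0.27],[0.011,0,0,0,0,0,0.27],[0.011,0,0,0,0,0,0.27]])

```text
time: 14.62
position: [0.5044, -0.0075, -0.0244]
tool_rot: [0.996, 0.085, -0.0, -0.0]
ft_force: [-1.9, 0.8, 1.4]
grip_width: 0.0235
```

Emit:
drive_tool(series=[[0.006,0,0,0,0,0,0.27],[0,0,0,0,0,0,0.27]])

```text
time: 14.88
position: [0.5111, -0.0067, -0.0244]
tool_rot: [0.996, 0.085, 0.001, 0.0]
ft_force: [0.3, 0.3, -0.3]
grip_width: 0.0238
```

Run:
```python
from h import *; from rig import robot
o,m,p,d,X=look(robot,'w13'); tongues(o,p,X); puck(p,X,[-32,27])
Z=X[...,2];k=(Z>.023)&(Z<.032)&(p.min(-1)>60);L=rk(X);
for y in(0,54): 
    q=L[k&(abs(L[...,1]-y)<9)&(L[...,0]>5)&(L[...,0]<55)]; print('divider',y,len(q),np.percentile(q[:,1],[2,98]))
```

```text
t 14.875 pos [ 0.5111 -0.0067 -0.0244] F [ 0.3  0.3 -0.3] w 0.0238 cam [0.588 0.007 0.171]
tool y ang -80.23 zaxis [ 1.5e-03 -3.0e-04 -1.0e+00]
tcp rack [-58.7  28. ] -0.0244
puck n 4463 mid [-31.35  27.85] ext [-49.6   9.9] [-13.1  45.8]
divider 0 1982 [-2.46196721  3.54010889]
divider 54 1964 [51.29360693 57.25354413]
```

The puck is at y 27.9 and the gap middle measures 27.4, so it's well aligned. I'll push it into the mouth, back off, close the fingers, then push the rest.

Emit:
drive_tool(series=[[0.011,0,0,0,0,0,0.27],[0.011,0,0,0,0,0,0.27],[0.011,0,0,0,0,0,0.27],[0.01,0,0,0,0,0,0.27],[0,0,0,0,0,0,0.27]])

```text
time: 15.55
position: [0.5539, 0.0006, -0.0243]
tool_rot: [0.996, 0.085, 0.001, 0.0]
ft_force: [-0.2, 0.7, -0.4]
grip_width: 0.0236
```

Emit:
drive_tool(series=[[-0.015,0,0,0,0,0,0.27],[0,0,0,0,0,0,0],[0,0,0,0,0,0,0],[0,0,0,0,0,0,0]])

```text
time: 16.05
position: [0.5383, -0.0021, -0.0242]
tool_rot: [0.996, 0.085, 0.001, 0.0]
ft_force: [0.4, -0.5, 0.6]
grip_width: 0.0035
```

Run:
```python
from h import *; from rig import robot
o,m,p,d,X=look(robot,'w14'); tongues(o,p,X); puck(p,X,[12,27])
```

```text
t 16.05 pos [ 0.5383 -0.0021 -0.0242] F [ 0.4 -0.5  0.6] w 0.0035 cam [0.615 0.011 0.171]
tool y ang -80.24 zaxis [ 1.1e-03 -2.0e-04 -1.0e+00]
tcp rack [-31.   27.9] -0.0242
tongue 81 1408 y [77.3 83.7] zmax 62.2
tongue 27 595 y [23.8 31. ] zmax 62.5
tongue -27 1484 y [-28.9 -22.4] zmax 62.2
puck n 4889 mid [12.95 27.9 ] ext [-5.3  9.4] [31.2 46.4]
```

Emit:
drive_tool(series=[[0.009,0,0,0,0,0,0],[0.009,0,0,0,0,0,0],[0.008,0,0,0,0,0,0],[0.007,0,0,0,0,0,0],[0,0,0,0,0,0,0]])

```text
time: 16.73
position: [0.5711, 0.0037, -0.0243]
tool_rot: [0.996, 0.085, 0.001, 0.0]
ft_force: [-0.0, -0.2, 0.2]
grip_width: 0.0006
```

Emit:
drive_tool(series=[[-0.02,0,0,0,0,0,0],[-0.03,0,0,0,0,0,0],[0,0,-0.05,0,0,0,0],[0,0,-0.05,0,0,0,0],[0,0,0,0,0,0,0]])

```text
time: 17.35
position: [0.5239, -0.0055, 0.0792]
tool_rot: [0.996, 0.085, 0.004, 0.001]
ft_force: [0.2, 0.0, 0.2]
grip_width: 0.0006
```

Run:
```python
from h import *; from rig import robot
o,m,p,d,X=look(robot,'w15'); tongues(o,p,X); puck(p,X,[32,27])
for n in('top','scene'):
    a,b=robot.camera(n); M=robot.camera_model(n); Y=cloud(a,b,M); print(n); puck(a,Y,[32,27]); blobs(a,Y)
    z=np.load(n+'0.npz'); Y0=cloud(z['p'],z['d'],z)
    for nm,q in(('shk',(.389,.314)),('cube',(.434,-.308)),('bar',(.574,.363))):
        f=lambda Y,h:(lambda P:(len(P),P.mean(0).round(4)))(Y[(abs(Y[...,0]-q[0])<.11)&(abs(Y[...,1]-q[1])<.05)&(Y[...,2]>h)&(Y[...,2]<.1)])
        print(nm,f(Y0,.007),f(Y,.007))
```

```text
t 17.35 pos [ 0.5239 -0.0055  0.0792] F [0.2 0.  0.2] w 0.0006 cam [0.599 0.008 0.275]
tool y ang -80.24 zaxis [ 0.0087 -0.0019 -1.    ]
tcp rack [-45.9  27. ] 0.0792
tongue 135 663 y [131.4 137.9] zmax 62.2
tongue 81 432 y [77.6 84.6] zmax 62.2
tongue 27 310 y [23.8 31.2] zmax 62.3
tongue -27 439 y [-29.6 -22.4] zmax 62.3
tongue -81 655 y [-82.7 -76.1] zmax 62.1
tongue -135 584 y [-133.4 -130. ] zmax 59.0
puck n 2007 mid [33.85 28.2 ] ext [15.9  9.9] [51.7 46.5]
topTraceback (most recent call last):
  File "<stdin>", line 4, in <module>
  File "h.py", line 59, in puck
    print('puck n',k.sum(),'mid',(np.percentile(L,.5,0)+np.percentile(L,99.5,0)).round(1)/2,'ext',np.percentile(L,.5,0).round(1),np.percentile(L,99.5,0).round(1))
                                  ~~~~~~~~~~~~~^^^^^^^^
    return _quantile_unchecked(
        a, q, axis, out, overwrite_input, method, keepdims, weights)
    return _ureduce(a,
                    func=_quantile_ureduce_func,
    ...<5 lines>...
                    overwrite_input=overwrite_input,
                    method=method)
    r = func(a, **kwargs)
    result = _quantile(arr,
                       quantiles=q,
    ...<2 lines>...
                       out=out,
                       weights=wgt)
    slices_having_nans = np.isnan(arr[-1, ...])
                                  ~~~^^^^^^^^^
IndexError: index -1 is out of bounds for axis 0 with size 0
```

View pics/w15.png

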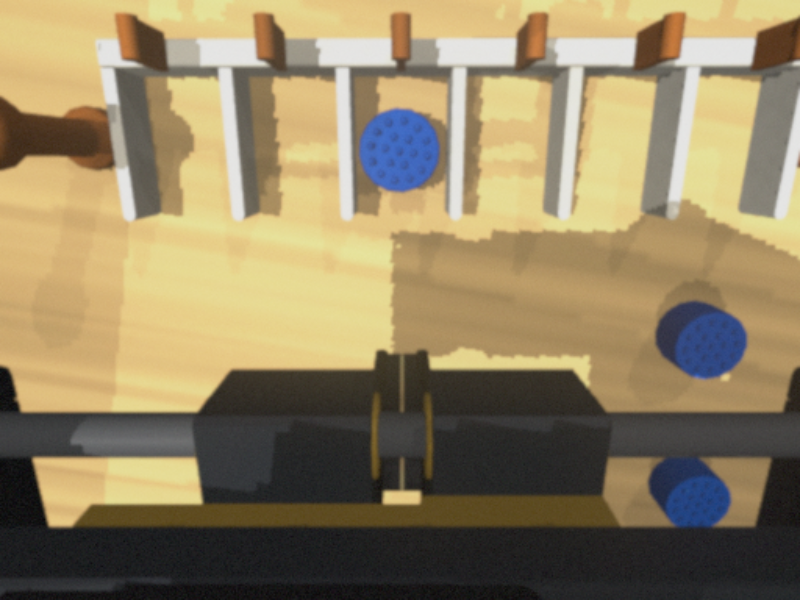

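The puck at (400,150) is fully inside the third gap from the tall post: rack x 14–54, so about 14 mm behind the divider fronts. All the tongues are upright, and both look-alike pucks are where they started. Now I'll open the gripper in free air and hand in.

Emit:
drive_tool(series=[[0,0,-0.03,0,0,0,1],[0,0,0,0,0,0,1],[0,0,0,0,0,0,1],[0,0,0,0,0,0,1]])

```text
time: 17.95
position: [0.5197, -0.0046, 0.1042]
tool_rot: [0.996, 0.085, -0.002, -0.0]
ft_force: [0.1, -0.5, 0.6]
grip_width: 0.0323
```

Run:
```python
from h import *; from rig import robot
o,m,p,d,X=look(robot,'w16'); puck(p,X,[33,27]); print(robot.hand_in())
```

```text
t 17.95 pos [ 0.5197 -0.0046  0.1042] F [ 0.1 -0.5  0.6] w 0.0323 cam [0.597 0.009 0.3  ]
tool y ang -80.25 zaxis [-3.1e-03  7.0e-04 -1.0e+00]
puck n 1699 mid [33.6 28.3] ext [15.6 10.1] [51.6 46.5]
the job is handed in; nothing more can be done
None
```

I flicked the tongues of the first three gaps (a, b, c) from the tall-post end. Then I pushed the leftmost puck along the table into the third gap, raised the gripper clear and handed in at about 18 s.

**Last checks:**
- **Puck:** it sits at rack (34, 28) mm, so its front edge is about 14 mm behind the divider fronts.
- **Tongues:** all six tongues stand upright, and d, e and f were never touched. I saw c bent and then sprung back. For a and b I only saw them upright after the finger passed; the low finger height means they must have bent.
- **Forces:** the largest I read was about 4 N.

**What disagreed or went unchecked:**
- **Fingertip height:** the real fingertips end about 34.5 mm above the reported TCP. My first pass therefore went over tongues a and b without touching them. I confirmed this with two cameras, went back to the start and ran the sweep at the corrected height.
- **Cube, shaker and chime bar:** the final overhead check on these failed with a script error. No motion went near them, but I did not measure their positions again at the end.
- **Gripper:** it was still opening in free air (32 mm) when I handed in, holding and touching nothing.

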